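Find the full polish box by lifting and put it in the shoe-care tray

ROBOT

A 7-joint arm with a two-finger parallel gripper is mounted at the origin on the work surface. World frame = base frame: x ahead of the robot, y to its left, z up, the work surface at z = 0. Lengths are in m, angles in rad, forces in N, time in s.
With the tool pointing down it reaches from about 0.4 to 0.85 m from the base axis. Payload 4.5 kg.
Tool frame: the origin (TCP) lies on the centre line of the jaws, within the pads' length; the fingertips stand 11 mm ahead of it and the grasp point (between the pads) lies 8 mm behind it; z points along the fingers, y is the line along which they close (so a half turn about z gives the same grasp; the last joint's range is limited). The gripper opens to 88 mm and grips with 3 to 60 N. Pads are 18 mm wide; open, the fingers measure 123 mm over their backs; the gripper's body (75 mm by 187 mm) begins 45 mm behind the grasp point.
Start: joints at [-1.246, 0.689, -0.195, 1.565, 0.157, 0.902, -0.215], TCP at [0.179, 0.599, 0.25] pointing down, gripper open.
Joint ranges: [-3.01, 3.01], [-0.46, 2.08], [-1.47, 1.51], [0.13, 2.56], [-1, 4.14], [0.04, 2.09], [-2.66, 2.66]. Speed limits (rad/s): [2.57, 2.57, 3.14, 3.14, 3.14, 3.14, 3.14].

INTERFACE

Orientations are given as a unit quaternion [x, y, z, w].
In Python, from plant import * gives the robot as it stands. The module is installed in compiled form; this text tells all that it offers.
- The arm moves only by the tool send_rows, never from a script. Its argument "motion" is a list of rows, each an object of numbers: "x", "y", "z": the shift along the tool's x, y, z in cm; "rx", "ry", "rz": the turn, a rotation vector about the tool's x, y, z in rad; "jaw": the finger opening in cm, from 0 to 8.81. In form: [{"x": .., "y": .., "z": .., "rx": .., "ry": .., "rz": .., "jaw": ..}, ...]. A call has exactly 5 rows; each row shifts and turns the commanded pose from where the row before left it, along the tool's axes as they then stand; what a row does not reach is not made up. A row lasts 1/10 s, in which the tool goes at most 50 mm and 8.59 degrees, less where a joint would pass 70% of its speed; a pose out of reach is approached as far as the arm can. A call is refused whole if a number of a shift passes 5 or a number of a turn 0.15, either way. A call with a gripper value outside its range is refused whole. The fingers move at their own pace and stop on an object; "grip_force" is the grip in N (left out, the last holds). Time passes only in rows, so rows that do not move let the fingers close, or fill a call up. It gives the time, the measured TCP pose, the force, the opening and the grip force at its end, in the units of the state.
- get_state(): the state, without advancing time (a new reading comes with each control period).
- snapshot(name): name is "side" or "top" or "wrist"; returns a dict with "img" (480x640x3 uint8, red, green, blue), "vertical_fov" (degrees; the focal length in pixels is half the picture's height over the tangent of half this angle, whatever the lens; pixels are square), "cx", "cy" (the principal point, pixels), "extrinsics" (4x4, takes a point from camera to world coordinates). Camera axes: x right, y up, looking along -z (the intrinsics and any distortion apply to the point x, -y, -z); pixel columns grow to the right and rows downward; lengths in m; the calibration is good to about 2 mm. The wrist camera is an equidistant fisheye: a pixel r from the principal point sees the ray r / f radians off the axis. A picture is of the moment at which its call begins. There is no depth.
- finish_job(): hands the job in; it is judged then, once.
The state is a dict: "clock": time; "q": joint angles; "qd": joint speeds; "joint_torque": joint torques, N m; "tool_pos": TCP position; "eef_rot": TCP orientation; "contact_force": force on the tool from outside, world axes, zero at the start; "moment": the same for the moment, N m; "opening": opening from 0.0 (shut) to 1.0 (fully open); "finger_force": force on a finger pad.
Only numpy, scipy, OpenCV 4.12 (cv2) and the standard library are available. Lean on these libraries where they do the work, as an engineer would, in place of code of your own. Each camera call takes 0.05 s, during which the arm holds its last target. There are 200 camera calls.

TASK

Only one of the three identical black boxes on the grey mat still has its full refill: lift each of them about 5 cm clear of the mat in turn, starting with the one nearest the robot and ending with the farthest, to feel which is the heavy one. Finish with the heavy box standing upright on the floor of the tray's empty bay (not the bay with the tin) and the two light ones standing upright where they stood at the start. Set boxes down, do not drop them, and do not shift the brush rack, the blue dish or the shoehorn.

Things in the scene. Friction and masses are not known exactly. Their poses are not given: they have to be found in the camera images.
- box_near_centre (a point): The nearest to the robot of three identical closed black plastic boxes, standing upright: 58 x 58 mm, 130 mm tall, plus a grey twist cap (28 mm across) on a spout, rising 22 mm above the flat top, 10 mm off centre to +x. Point: centre of the 130 mm body; z up, x and y square to its sides. Grip across two opposite sides. The full one weighs 480 to 680 g, the others 165 to 235 g; which it is varies and cannot be seen.
- box_mid_centre (a point): The middle one of three identical closed black plastic boxes, standing upright: 58 x 58 mm, 130 mm tall, plus a grey twist cap (28 mm across) on a spout, rising 22 mm above the flat top, 10 mm off centre to +x. Point: centre of the 130 mm body; z up, x and y square to its sides. Grip across two opposite sides. The full one weighs 480 to 680 g, the others 165 to 235 g; which it is varies and cannot be seen.
- box_far_centre (a point): The farthest from the robot of three identical closed black plastic boxes, standing upright: 58 x 58 mm, 130 mm tall, plus a grey twist cap (28 mm across) on a spout, rising 22 mm above the flat top, 10 mm off centre to +x. Point: centre of the 130 mm body; z up, x and y square to its sides. Grip across two opposite sides. The full one weighs 480 to 680 g, the others 165 to 235 g; which it is varies and cannot be seen.
- mat: Flat grey mat, 310 (x) x 135 (y) x 3 mm, fixed, on which the boxes stand in a loose row along its x, about 100 mm apart; the origin is the centre of its underside, at the height of the shelf. It lies on the robot's left or right.
- tray: Pale wooden shoe-care tray, fixed, on the side of the rack opposite the mat: 192 (x) x 98 (y) mm outside, walls 5 mm thick and 40 mm high, parted by a wall across its middle into two bays; the origin is the centre of its underside. The bay towards its -x holds a round polish tin (74 mm across, its lid 28 mm above the shelf).
- bay (a point): Centre of the floor of the tray's empty bay, 5 mm above the shelf; the bay is about 88 x 88 mm inside; x and y run square to its walls, z up.
- rack: Clear acrylic rack, 180 (x) x 60 (y) x 70 mm, loose, with four brushes standing in its slots whose handles reach 150 mm above the shelf; it stands between mat and tray. Origin: centre of its underside.
- dish: Blue ceramic dish, 110 mm across, 38 mm high, loose, at the outer left or right. Origin: centre of its underside.
- shoehorn: Chrome shoehorn, about 200 mm long (along x), 40 mm wide, 10 mm high, loose, lying at the other outer side. Origin: middle of its underside.
There are look-alikes about, which are no part of the job. Leave any yellow look-alike of the part that bears box_far_centre alone.

How it is judged:
By the outcome, as a careful person would: the job done as asked, in the order asked, and still so for the second after the job is handed in, with the robot touching nothing.
It also fails if it takes over 67 s, if anything falls off the work surface, if the arm or the gripper's body presses on something with over 40 N, if the wrist force passes 120 N, or if a joint passes its speed limit or range.

## Working session

There is one attempt and no reset: what is moved stays moved. The work goes in short steps, Python scripts to look and compute and a tool call to move; the robot and the scene stay as the last step left them, time stands still between calls to the robot, and variables do not carry over. Pictures are saved under pics/ and viewed, at most 10 in all, crops included, and the job is handed in when it is done.

Besides the shell and the picture viewer there is one more tool, called after "Emit:" in YAML: its name, and indented under it one key for each argument. send_rows: Moves the arm, as the interface text tells. Its arguments: {"type":"object","properties":{"motion":{"type":"array"},"grip_force":{"type":"number"}},"required":["motion"]}

```bash
mkdir -p pics
python3 - <<'E'
from plant import *
import cv2,pickle
s=get_state();print({k:s[k] for k in ('clock','tool_pos','eef_rot','contact_force','opening')})
for n in('top','side'):
    d=snapshot(n);pickle.dump(d,open(n+'.pkl','wb'));cv2.imwrite(f'pics/{n}0.png',d['img'][:,:,::-1]);print(n,d['vertical_fov'],d['cx'],d['cy'],d['extrinsics'],d.keys())
E
```

```text
{'clock': 0.0, 'tool_pos': array([0.17907645, 0.59814018, 0.24889852]), 'eef_rot': array([ 1.44833470e-01,  9.89455593e-01, -9.44597468e-04, -4.83269030e-05]), 'contact_force': array([-0.89149752, -0.79897955, -0.61261906]), 'opening': 1.003402079768824}
top 49.56210141068522 321.92197487095405 245.87015095151133 [[-0.03100684  0.97522104 -0.21904907  0.33892751]
 [-0.999497   -0.02879252  0.01329464  0.01199521]
 [ 0.00665824  0.21935111  0.97562327  1.21099275]
 [ 0.          0.          0.          1.        ]] dict_keys(['img', 'vertical_fov', 'cx', 'cy', 'extrinsics'])
side 42.7459710482444 314.3051005782887 244.18569900245492 [[ 0.97926084  0.10967785 -0.17034958  0.37694184]
 [-0.20231985  0.57385556 -0.79357197 -1.04745991]
 [ 0.01071879  0.81157906  0.58414428  0.83792224]
 [ 0.          0.          0.          1.        ]] dict_keys(['img', 'vertical_fov', 'cx', 'cy', 'extrinsics'])
```

View pics/top0.png

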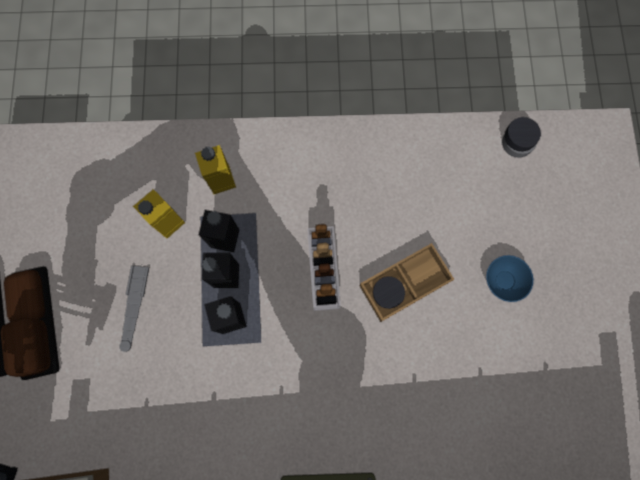

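View pics/side0.png

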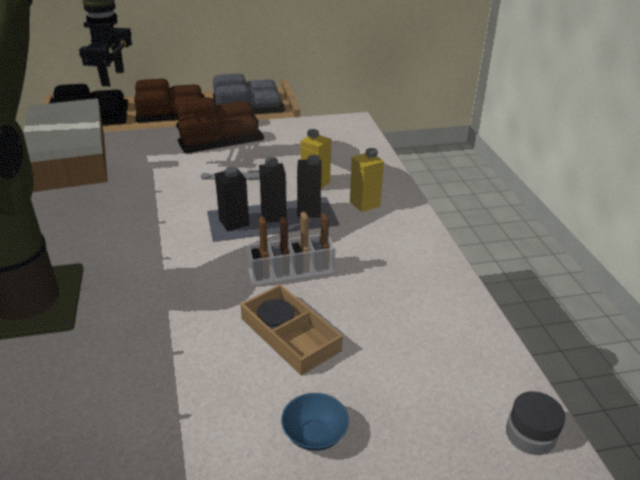

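```bash
cat > h.py <<'E'
import numpy as np,cv2,pickle
def proj(d,P):
    P=np.atleast_2d(P);E=d['extrinsics'];c=(P-E[:3,3])@E[:3,:3];f=240/np.tan(np.radians(d['vertical_fov'])/2)
    return np.c_[d['cx']+f*c[:,0]/-c[:,2],d['cy']-f*c[:,1]/-c[:,2]]
def ray(d,uv,z):
    E=d['extrinsics'];f=240/np.tan(np.radians(d['vertical_fov'])/2)
    v=E[:3,:3]@np.array([(uv[0]-d['cx'])/f,-(uv[1]-d['cy'])/f,-1]);o=E[:3,3]
    return o+v*(z-o[2])/v[2]
E
python3 - <<'E'
from h import *
t=pickle.load(open('top.pkl','rb'));s=pickle.load(open('side.pkl','rb'))
def crop(d,x0,y0,x1,y1,k):
    im=d['img'][y0:y1,x0:x1,::-1].astype(float);im=255*(im/255)**.55
    return cv2.resize(im.astype(np.uint8),None,fx=k,fy=k,interpolation=cv2.INTER_CUBIC)
a=crop(t,190,195,270,355,3.7);b=crop(s,200,145,340,245,3.5)
H=max(a.shape[0],b.shape[0]);p=lambda i:cv2.copyMakeBorder(i,0,H-i.shape[0],0,0,cv2.BORDER_CONSTANT)
cv2.imwrite('pics/crop1.png',np.hstack([p(a),p(b)]));print(a.shape,b.shape)
for uv in[(219,218),(221,256),(224,312)]:print(ray(t,uv,.155))
for uv in[(231,172),(271,161),(314,159)]:print(ray(s,uv,.155))
for uv in[(204,214),(256,214),(261,341),(203,346)]:print('mat',ray(t,uv,.003))
for uv in[(360,287),(432,246),(453,277),(382,320)]:print('tray',ray(t,uv,.04))
for uv in[(241,313),(279,286),(342,342),(303,369)]:print('trayside',ray(s,uv,.04 if uv[0]!=303 else 0))
E
```

```text
(592, 296, 3) (350, 490, 3)
[0.64250419 0.21225984 0.155     ]
[0.56070288 0.20711918 0.155     ]
[0.4449013 0.1997358 0.155    ]
[0.44694765 0.19082387 0.155     ]
[0.5438941  0.22643596 0.155     ]
[0.64508533 0.21777953 0.155     ]
mat [0.69726762 0.27731448 0.003     ]
mat [0.69362495 0.15208913 0.003     ]
mat [0.39148215 0.14164795 0.003     ]
mat [0.38431951 0.2737567  0.003     ]
tray [ 0.50365989 -0.08737987  0.04      ]
tray [ 0.59402297 -0.25834893  0.04      ]
tray [ 0.52023696 -0.30070128  0.04      ]
tray [ 0.42784964 -0.13313384  0.04      ]
trayside [ 0.42528689 -0.15887012  0.04      ]
trayside [ 0.50969532 -0.09247831  0.04      ]
trayside [ 0.59746187 -0.27214112  0.04      ]
trayside [ 0.52224695 -0.28669007  0.        ]
```

View pics/crop1.png

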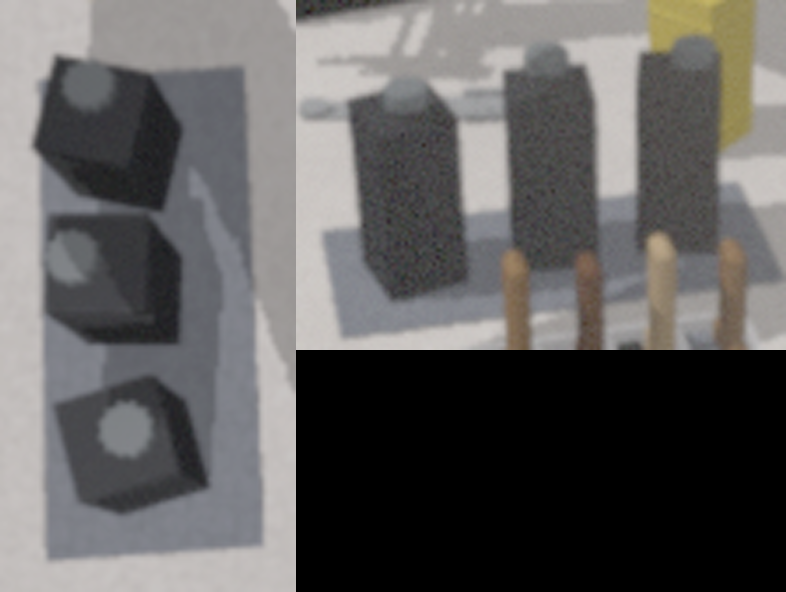

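```bash
cat > fit.py <<'E'
from h import *
from scipy.optimize import minimize
K=8
def hull(d,seed,thr):
    g=d['img'].max(2).astype(np.uint8);x,y=seed
    g=cv2.resize(cv2.GaussianBlur(g,(3,3),0),None,fx=K,fy=K,interpolation=cv2.INTER_LINEAR)
    m=(g<thr).astype(np.uint8);m=cv2.morphologyEx(m,cv2.MORPH_OPEN,np.ones((2*K,2*K),np.uint8))
    n,l=cv2.connectedComponents(m);i=l[int(y*K),int(x*K)];c=(l==i).astype(np.uint8)
    pts=cv2.findNonZero(c)
    o=np.zeros_like(g);cv2.fillConvexPoly(o,cv2.convexHull(pts),1);return o,i
def corners(x,y,a):
    c,s=np.cos(a),np.sin(a);q=np.array([[1,1],[1,-1],[-1,-1],[-1,1]])*.029@np.array([[c,s],[-s,c]])+[x,y]
    return np.r_[np.c_[q,np.full(4,.003)],np.c_[q,np.full(4,.133)]]
def model(d,p):
    o=np.zeros((480*K,640*K),np.uint8);uv=proj(d,corners(*p))*K+K/2
    cv2.fillConvexPoly(o,cv2.convexHull(np.round(uv*16).astype(np.int32)),1,shift=4);return o
E
python3 - <<'E'
from fit import *
t=pickle.load(open('top.pkl','rb'));s=pickle.load(open('side.pkl','rb'))
seeds={'near':((215,322),(232,200),[.447,.195]),'mid':((222,262),(271,195),[.545,.215]),'far':((225,240),(310,195),[.645,.215])}
capz=.155;vt=t['img'].copy();vs=s['img'].copy()
for n,(a,b,p0) in seeds.items():
    mt,i=hull(t,a,52);ms,j=hull(s,b,52);print(n,i,j,mt.sum()/K**2,ms.sum()/K**2)
    def f(p,w=(1,1)):return sum(wi*(m!=model(d,p))[100*K:380*K,150*K:400*K].sum()/m.sum() for wi,d,m in((w[0],t,mt),(w[1],s,ms)))
    for w in((1,1),(1,0)):
        best=min((minimize(f,[*p0,y],args=(w,),method='Nelder-Mead',options=dict(initial_simplex=[[*p0,y],[p0[0]+.01,p0[1],y],[p0[0],p0[1]+.01,y],[*p0,y+.3]],maxfev=70)) for y in(0,.5,1.0)),key=lambda r:r.fun)
        print(w,best.x.round(4),best.fun)
        if w==(1,1):
            for d,v in((t,vt),(s,vs)):
                pass
            np.save(n,best.x)
E
```

```text
near 13 8 1213.265625 1654.390625
(1, 1) [0.4463 0.209  0.2433] 0.12376817260951492
(1, 0) [0.446  0.209  0.2755] 0.048513181109866195
mid 4 7 2900.859375 1422.34375
(1, 1) [ 0.5451  0.2216 -0.0649] 0.6481879144367304
(1, 0) [ 0.6313  0.2236 -0.1772] 0.5537529288195847
far 4 6 2900.859375 1343.453125
(1, 1) [0.6333 0.2251 1.3908] 0.6391091006011631
(1, 0) [0.6314 0.2236 1.3972] 0.5535320890899788
```

```bash
sed -i "s/;x,y=seed/;x,y=seed;g=g.copy()\n    if cut:g[cut]=255/; s/seed,thr)/seed,thr,cut=None)/" fit.py
python3 - <<'E'
from fit import *
t=pickle.load(open('top.pkl','rb'));s=pickle.load(open('side.pkl','rb'))
seeds={'near':((215,322),(232,200),[.447,.205]),'mid':((222,278),(271,195),[.545,.215]),'far':((225,240),(310,195),[.645,.215])}
out=[]
for n,(a,b,p0) in seeds.items():
    mt,i=hull(t,a,52,None if n=='near' else 252);ms,j=hull(s,b,56);print(n,i,j,mt.sum()/K**2,ms.sum()/K**2)
    def f(p,w=(1,1)):return sum(wi*(m!=model(d,p))[100*K:380*K,150*K:400*K].sum()/m.sum() for wi,d,m in((w[0],t,mt),(w[1],s,ms)))
    for w in((1,.5),(1,0),(0,1)):
        best=min((minimize(f,[*p0,y],args=(w,),method='Nelder-Mead',options=dict(initial_simplex=[[*p0,y],[p0[0]+.01,p0[1],y],[p0[0],p0[1]+.01,y],[*p0,y+.3]],maxfev=60)) for y in(0,.5,1.0)),key=lambda r:r.fun)
        print(w,best.x.round(4),f(best.x,(1,0)),f(best.x,(0,1)))
        if w==(1,.5):np.save(n,best.x);out.append(best.x)
vs=[]
for d,(x0,y0,x1,y1) in((t,(190,195,270,355)),(s,(200,145,340,245))):
    im=cv2.resize(d['img'][:,:,::-1],None,fx=K,fy=K);im=(255*(im/255.)**.55).astype(np.uint8)
    for p in out:
        uv=(proj(d,corners(*p))*K+K/2).astype(int)
        for i in range(4):
            for A,B in((i,(i+1)%4),(i+4,(i+1)%4+4),(i,i+4)):cv2.line(im,tuple(map(int,uv[A])),tuple(map(int,uv[B])),(0,255,255),1)
    c=im[y0*K:y1*K,x0*K:x1*K];k=min(590/c.shape[0],480/c.shape[1],.47 if c.shape[0]>1000 else 9);c=cv2.resize(c,None,fx=k,fy=k,interpolation=cv2.INTER_AREA);vs.append(cv2.copyMakeBorder(c,0,600-c.shape[0],0,0,0))
cv2.imwrite('pics/fit.png',np.hstack(vs))
E
```

```text
near 13 8 1213.265625 1701.84375
(1, 0.5) [0.4462 0.209  0.2632] 0.04915710440572319 0.059953359407995004
(1, 0) [0.446  0.2093 0.2769] 0.048397274916611936 0.06368093428083513
(0, 1) [0.4462 0.2083 0.2466] 0.05390925832914783 0.05875980095117428
mid 6 7 1260.09375 1511.421875
(1, 0.5) [ 0.543   0.2188 -0.0642] 0.06209855417503658 0.09197671894222122
(1, 0) [ 0.5417  0.2186 -0.0287] 0.05257545321528656 0.12069553710806256
(0, 1) [ 0.545   0.2208 -0.0359] 0.09701659102745332 0.07486741582326245
far 4 6 1307.78125 1418.984375
(1, 0.5) [ 0.634   0.2241 -0.1947] 0.058161485340151496 0.0809778120354567
(1, 0) [ 0.6335  0.2237 -0.2205] 0.05527013787665177 0.0950834113307273
(0, 1) [0.6355 0.2264 1.3265] 0.09369399507754068 0.06896437813136597
```

View pics/fit.png

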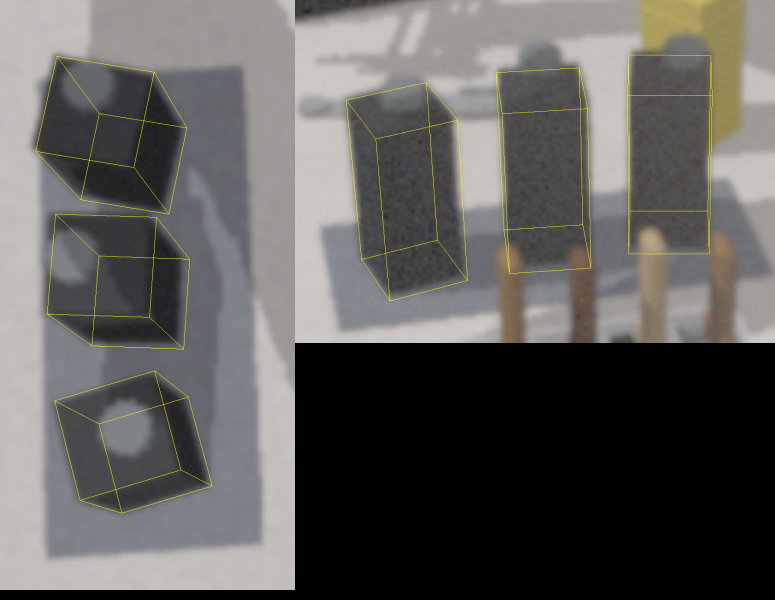

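Run:
```python
from h import *
t=pickle.load(open('top.pkl','rb'));s=pickle.load(open('side.pkl','rb'))
c=[]
for d,(x0,y0,x1,y1),k in((t,(350,235,460,330),3.6),(s,(235,275,350,375),3.4)):
    im=cv2.resize(d['img'][y0:y1,x0:x1,::-1],None,fx=k,fy=k,interpolation=cv2.INTER_CUBIC);c.append(cv2.copyMakeBorder(im,0,345-im.shape[0],0,0,0))
cv2.imwrite('pics/tray.png',np.hstack(c));print([i.shape for i in c])
```

```text
[(345, 396, 3), (345, 391, 3)]
```

View pics/tray.png

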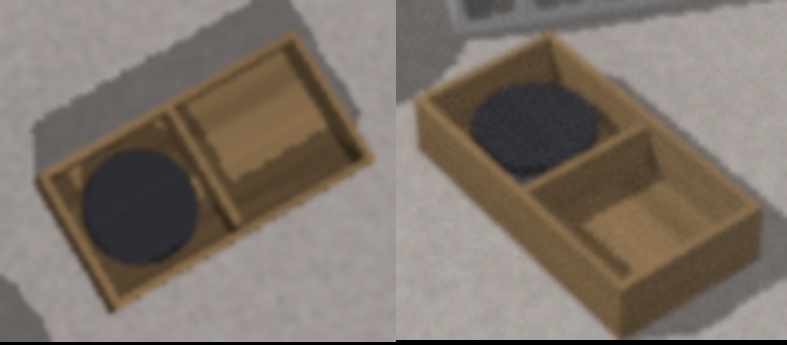

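Emit:
send_rows:
  motion:
    - {"x":0,"y":-4,"z":0,"rz":-0.1}
    - {"x":-2,"y":-4,"z":0,"rz":-0.1}
    - {"x":-2,"y":-4,"rz":-0.1}
    - {"x":-2,"y":-4,"rz":-0.1}
    - {"x":-2,"y":-4,"rz":-0.1}
  grip_force: 35

```text
schema error: expected keys x, y, z, rx, ry, rz, jaw
```

```bash
cat > st.py <<'E'
from plant import *
import numpy as np
from scipy.spatial.transform import Rotation as R
def st():
    s=get_state();M=R.from_quat(s['eef_rot']).as_matrix()
    print('t',round(s['clock'],2),'p',s['tool_pos'].round(4),'yawY',round(np.degrees(np.arctan2(M[1,1],M[0,1])),1),'tilt',np.degrees(M[:2,2]).round(2),'F',s['contact_force'].round(2),'op',round(s['opening'],3),'ff',s['finger_force'],'q7',s['q'].round(2))
    return s,M
def go(x,y,z,yaw):
    s,M=st();d=M.T@(np.array([x,y,z])-s['tool_pos'])*100
    w=R.from_matrix(M.T@np.array([[np.sin(yaw),np.cos(yaw),0],[-np.cos(yaw),np.sin(yaw),0],[0,0,-1]]).T.T) if 0 else None
    X=np.array([-np.sin(-yaw)*0+np.sin(yaw),-np.cos(yaw),0]);Y=np.array([np.cos(yaw),np.sin(yaw),0]);Z=np.array([0,0,-1.])
    T=np.c_[np.cross(Y,Z),Y,Z];print('tool cm',d.round(2),'rot',R.from_matrix(M.T@T).as_rotvec().round(3))
E
python3 - <<'E'
from h import *
from scipy.optimize import least_squares
t=pickle.load(open('top.pkl','rb'));s=pickle.load(open('side.pkl','rb'))
ta=np.array([(38,180),(297,32),(373,157),(110,308)])/3.6+[350,235]-.5
sa=np.array([(154,33),(364,210),(226,287),(21,100)])/3.4+[235,275]-.5
def C(p):
    x,y,a=p;q=np.array([[-.096,.049],[.096,.049],[.096,-.049],[-.096,-.049]]);c,n=np.cos(a),np.sin(a)
    return np.c_[q@np.array([[c,n],[-n,c]])+[x,y],np.full(4,.04)]
for D in([(t,ta)],[(s,sa)],[(t,ta),(s,sa)]):
    r=least_squares(lambda p:np.concatenate([(proj(d,C(p))-u).ravel() for d,u in D]),[.51,-.19,-1.08])
    x,y,a=r.x;print(r.x,np.abs(r.fun).max(),'bay',x+.04675*np.cos(a),y+.04675*np.sin(a),np.degrees(a))
for v in[(310,225),(340,308)]:print('rack',ray(t,v,.0))
from st import *
go(.4462,.209,.25,1.836)
E
```

```text
[ 0.51382514 -0.19396538 -1.08979058] 1.496111821711736 bay 0.5354550107447326 -0.23541065972519506 -62.44040105436131
[ 0.51410682 -0.19365732 -1.08920831] 1.107646763597586 bay 0.5357608213682942 -0.23508999765926616 -62.407039397580846
[ 0.51398156 -0.19384877 -1.08941742] 1.5452352691485771 bay 0.5356268913087353 -0.23528597569915663 -62.419020563777146
rack [0.66317704 0.02260396 0.        ]
rack [ 0.46154855 -0.04194162  0.        ]
t 0.1 p [0.1791 0.5982 0.249 ] yawY 73.3 tilt [-0.02 -0.09] F [-1.11  1.41 -0.15] op 0.999 ff 0.0 q7 [-1.25  0.69 -0.19  1.57  0.16  0.9  -0.22]
tool cm [-36.75 -29.63  -0.05] rot [-0.002 -0.    -0.556]
```

Emit:
send_rows:
  motion:
    - {"x":-2.7,"y":-2.2,"z":0,"rx":0,"ry":0,"rz":0,"jaw":8.8}
    - {"x":-3.6,"y":-2.9,"z":0,"rx":0,"ry":0,"rz":0,"jaw":8.8}
    - {"x":-3.6,"y":-2.9,"z":0,"rx":0,"ry":0,"rz":0,"jaw":8.8}
    - {"x":-3.6,"y":-2.9,"z":0,"rx":0,"ry":0,"rz":0,"jaw":8.8}
    - {"x":-3.6,"y":-2.9,"z":0,"rx":0,"ry":0,"rz":0,"jaw":8.8}
  grip_force: 35

```text
clock: 0.6
tool_pos: [0.3041, 0.4157, 0.2495]
eef_rot: [0.145, 0.989, -0.0, -0.0]
contact_force: [1.0, 0.5, 0.1]
opening: 1.0
finger_force: 0.0
```

Emit:
send_rows:
  motion:
    - {"x":-3.6,"y":-2.9,"z":0,"rx":0,"ry":0,"rz":0,"jaw":8.8}
    - {"x":-3.6,"y":-2.9,"z":0,"rx":0,"ry":0,"rz":0,"jaw":8.8}
    - {"x":-3.6,"y":-2.9,"z":0,"rx":0,"ry":0,"rz":0,"jaw":8.8}
    - {"x":-3.6,"y":-2.9,"z":0,"rx":0,"ry":0,"rz":0,"jaw":8.8}
    - {"x":-2.7,"y":-2.2,"z":0,"rx":0,"ry":0,"rz":0,"jaw":8.8}

```text
clock: 1.1
tool_pos: [0.429, 0.2331, 0.2494]
eef_rot: [0.146, 0.989, -0.001, 0.0]
contact_force: [0.4, 0.5, 0.4]
opening: 1.0
finger_force: 0.0
```

Emit:
send_rows:
  motion:
    - {"x":0,"y":0,"z":0,"rx":0,"ry":0,"rz":-0.14,"jaw":8.8}
    - {"x":0,"y":0,"z":0,"rx":0,"ry":0,"rz":-0.14,"jaw":8.8}
    - {"x":0,"y":0,"z":0,"rx":0,"ry":0,"rz":-0.14,"jaw":8.8}
    - {"x":0,"y":0,"z":0,"rx":0,"ry":0,"rz":-0.136,"jaw":8.8}
    - {"x":0,"y":0,"z":0,"rx":0,"ry":0,"rz":0,"jaw":8.8}

```text
clock: 1.6
tool_pos: [0.4275, 0.236, 0.2494]
eef_rot: [-0.132, 0.991, 0.0, -0.0]
contact_force: [-0.9, 0.4, -0.6]
opening: 0.997
finger_force: 0.0
```

```bash
python3 -c "
from st import *
go(.4462,.209,.112,1.836)"
```

```text
t 1.6 p [0.4275 0.236  0.2494] yawY 105.2 tilt [-0.06 -0.  ] F [-0.94  0.38 -0.58] op 0.997 ff 0.0 q7 [-0.33  0.54 -0.42  1.96  0.32  0.71  0.89]
tool cm [-1.11 -3.1  13.74] rot [ 0.    -0.001  0.   ]
```

Emit:
send_rows:
  motion:
    - {"x":-1.1,"y":-3.1,"z":0,"rx":0,"ry":0,"rz":0,"jaw":8.8}
    - {"x":0,"y":0,"z":3,"rx":0,"ry":0,"rz":0,"jaw":8.8}
    - {"x":0,"y":0,"z":3,"rx":0,"ry":0,"rz":0,"jaw":8.8}
    - {"x":0,"y":0,"z":2.5,"rx":0,"ry":0,"rz":0,"jaw":8.8}
    - {"x":0,"y":0,"z":0,"rx":0,"ry":0,"rz":0,"jaw":8.8}

```text
clock: 2.1
tool_pos: [0.4447, 0.2082, 0.1623]
eef_rot: [-0.131, 0.991, -0.001, -0.003]
contact_force: [-0.1, -0.5, -0.4]
opening: 1.001
finger_force: 0.0
```

```bash
python3 -c "
from st import *
import cv2,pickle
go(.4462,.209,.112,1.836)
d=snapshot('top');pickle.dump(d,open('top1.pkl','wb'))
e=snapshot('wrist');pickle.dump(e,open('w1.pkl','wb'))
a=cv2.resize(d['img'][150:360,170:350,::-1],None,fx=2.2,fy=2.2);b=cv2.resize(e['img'][:,:,::-1],(400,300))
print(a.shape);cv2.imwrite('pics/a1.png',np.hstack([cv2.copyMakeBorder(i,0,480-i.shape[0],0,0,0) for i in (a,b)]))"
```

```text
t 2.1 p [0.4447 0.2082 0.1623] yawY 105.1 tilt [-0.29 -0.19] F [-0.11 -0.45 -0.35] op 1.001 ff 0.0 q7 [-0.33  0.68 -0.33  2.04  0.43  0.5   0.86]
tool cm [-0.19  0.05  5.03] rot [-0.002 -0.006 -0.002]
(462, 396, 3)
```

View pics/a1.png

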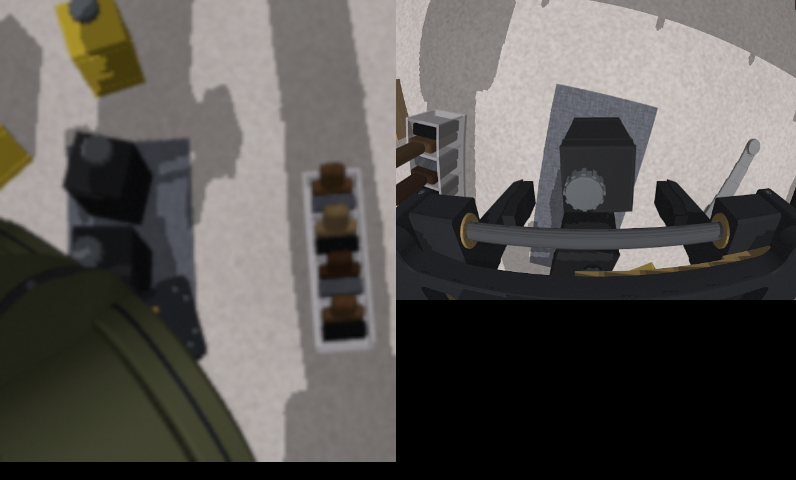

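Emit:
send_rows:
  motion:
    - {"x":-0.2,"y":0,"z":2,"rx":0,"ry":-0.005,"rz":0,"jaw":8.8}
    - {"x":0,"y":0,"z":2,"rx":0,"ry":0,"rz":0,"jaw":8.8}
    - {"x":0,"y":0,"z":1,"rx":0,"ry":0,"rz":0,"jaw":8.8}
    - {"x":0,"y":0,"z":0,"rx":0,"ry":0,"rz":0,"jaw":8.8}
    - {"x":0,"y":0,"z":0,"rx":0,"ry":0,"rz":0,"jaw":8.8}

```text
clock: 2.7
tool_pos: [0.449, 0.2102, 0.1156]
eef_rot: [-0.132, 0.991, 0.001, 0.003]
contact_force: [-0.9, -0.1, -0.0]
opening: 0.997
finger_force: 0.0
```

Emit:
send_rows:
  motion:
    - {"x":0,"y":0,"z":0,"rx":0,"ry":0,"rz":0,"jaw":6.6}
    - {"x":0,"y":0,"z":0,"rx":0,"ry":0,"rz":0,"jaw":6.2}
    - {"x":0,"y":0,"z":0,"rx":0,"ry":0,"rz":0,"jaw":5.8}
    - {"x":0,"y":0,"z":0,"rx":0,"ry":0,"rz":0,"jaw":5.4}
    - {"x":0,"y":0,"z":0,"rx":0,"ry":0,"rz":0,"jaw":5.0}

```text
clock: 3.2
tool_pos: [0.4487, 0.2102, 0.115]
eef_rot: [-0.132, 0.991, 0.001, 0.003]
contact_force: [-0.1, 0.2, 2.8]
opening: 0.656
finger_force: 34.9
```

Emit:
send_rows:
  motion:
    - {"x":0,"y":0,"z":0,"rx":0,"ry":0,"rz":0,"jaw":4.0}
    - {"x":0,"y":0,"z":0,"rx":0,"ry":0,"rz":0,"jaw":3}
    - {"x":0,"y":0,"z":0,"rx":0,"ry":0,"rz":0,"jaw":3}
    - {"x":0,"y":0,"z":0,"rx":0,"ry":0,"rz":0,"jaw":3}
    - {"x":0,"y":0,"z":0,"rx":0,"ry":0,"rz":0,"jaw":3}

```text
clock: 3.7
tool_pos: [0.4487, 0.2102, 0.115]
eef_rot: [-0.132, 0.991, 0.001, 0.003]
contact_force: [-0.5, 1.2, 5.2]
opening: 0.654
finger_force: 34.9
```

```bash
python3 -c "
from st import *
go(.4462,.209,.112,1.836)"
```

```text
t 3.7 p [0.4487 0.2102 0.115 ] yawY 105.2 tilt [0.31 0.11] F [-0.49  1.23  5.18] op 0.654 ff 34.882449195038134 q7 [-0.38  0.76 -0.25  2.07  0.5   0.37  0.81]
tool cm [ 0.28 -0.05  0.29] rot [0.    0.006 0.   ]
```

Emit:
send_rows:
  motion:
    - {"x":0,"y":0,"z":-0.7,"rx":0,"ry":0,"rz":0,"jaw":3}
    - {"x":0,"y":0,"z":-1.5,"rx":0,"ry":0,"rz":0,"jaw":3}
    - {"x":0,"y":0,"z":-2,"rx":0,"ry":0,"rz":0,"jaw":3}
    - {"x":0,"y":0,"z":-1.2,"rx":0,"ry":0,"rz":0,"jaw":3}
    - {"x":0,"y":0,"z":0,"rx":0,"ry":0,"rz":0,"jaw":3}

```text
clock: 4.2
tool_pos: [0.4488, 0.2096, 0.1699]
eef_rot: [-0.132, 0.991, 0.001, 0.003]
contact_force: [0.2, 0.2, -2.5]
opening: 0.657
finger_force: 34.9
```

Emit:
send_rows:
  motion:
    - {"x":0,"y":0,"z":0,"rx":0,"ry":0,"rz":0,"jaw":3}
    - {"x":0,"y":0,"z":0,"rx":0,"ry":0,"rz":0,"jaw":3}
    - {"x":0,"y":0,"z":0,"rx":0,"ry":0,"rz":0,"jaw":3}
    - {"x":0,"y":0,"z":0,"rx":0,"ry":0,"rz":0,"jaw":3}
    - {"x":0,"y":0,"z":0,"rx":0,"ry":0,"rz":0,"jaw":3}

```text
clock: 4.7
tool_pos: [0.4481, 0.2098, 0.1684]
eef_rot: [-0.132, 0.991, 0.0, 0.002]
contact_force: [0.3, -0.7, -1.1]
opening: 0.653
finger_force: 34.9
```

```bash
cat >> st.py <<'E'
def avg(n=4):
    import time
    F=[]
    for i in range(n):
        F.append(get_state()['contact_force']);snapshot('wrist')
    print('Favg',np.mean(F,0).round(2),np.array(F)[:,2].round(2))
E
python3 -c "
from st import *
avg()
go(.4487,.2102,.115,1.836)"
```

```text
Favg [-0.2  -0.18 -1.92] [-1.09 -2.45 -3.03 -1.12]
t 4.9 p [0.4482 0.2098 0.1687] yawY 105.2 tilt [0.27 0.08] F [-0.15 -0.01 -2.3 ] op 0.656 ff 34.90335089998098 q7 [-0.32  0.67 -0.33  2.03  0.43  0.51  0.86]
tool cm [-0.03  0.03  5.37] rot [0.    0.005 0.   ]
```

Emit:
send_rows:
  motion:
    - {"x":0,"y":0,"z":1.5,"rx":0,"ry":0,"rz":0,"jaw":3}
    - {"x":0,"y":0,"z":2.0,"rx":0,"ry":0,"rz":0,"jaw":3}
    - {"x":0,"y":0,"z":1.0,"rx":0,"ry":0,"rz":0,"jaw":3}
    - {"x":0,"y":0,"z":0.5,"rx":0,"ry":0,"rz":0,"jaw":3}
    - {"x":0,"y":0,"z":0.2,"rx":0,"ry":0,"rz":0,"jaw":3}

```text
clock: 5.4
tool_pos: [0.4484, 0.2099, 0.1165]
eef_rot: [-0.132, 0.991, 0.0, 0.002]
contact_force: [-0.1, 0.5, -2.6]
opening: 0.66
finger_force: 34.9
```

Emit:
send_rows:
  motion:
    - {"x":0,"y":0,"z":0.1,"rx":0,"ry":0,"rz":0,"jaw":3}
    - {"x":0,"y":0,"z":0,"rx":0,"ry":0,"rz":0,"jaw":3}
    - {"x":0,"y":0,"z":0,"rx":0,"ry":0,"rz":0,"jaw":3}
    - {"x":0,"y":0,"z":0,"rx":0,"ry":0,"rz":0,"jaw":3}
    - {"x":0,"y":0,"z":0,"rx":0,"ry":0,"rz":0,"jaw":3}

```text
clock: 5.9
tool_pos: [0.4487, 0.2099, 0.116]
eef_rot: [-0.132, 0.991, 0.0, 0.003]
contact_force: [0.6, -0.4, -1.6]
opening: 0.657
finger_force: 34.9
```

```bash
python3 -c "
from st import *
go(.4487,.2102,.115,1.836)"
```

```text
t 5.9 p [0.4487 0.2099 0.116 ] yawY 105.2 tilt [0.3  0.09] F [ 0.63 -0.39 -1.62] op 0.657 ff 34.90355781258813 q7 [-0.38  0.76 -0.25  2.07  0.5   0.37  0.81]
tool cm [-0.01  0.03  0.1 ] rot [ 0.     0.005 -0.   ]
```

Emit:
send_rows:
  motion:
    - {"x":0,"y":0,"z":0.1,"rx":0,"ry":0,"rz":0,"jaw":3}
    - {"x":0,"y":0,"z":0.05,"rx":0,"ry":0,"rz":0,"jaw":3}
    - {"x":0,"y":0,"z":0,"rx":0,"ry":0,"rz":0,"jaw":3}
    - {"x":0,"y":0,"z":0,"rx":0,"ry":0,"rz":0,"jaw":3}
    - {"x":0,"y":0,"z":0,"rx":0,"ry":0,"rz":0,"jaw":3}

```text
clock: 6.4
tool_pos: [0.4488, 0.21, 0.115]
eef_rot: [-0.132, 0.991, 0.0, 0.003]
contact_force: [-2.2, -0.3, 5.6]
opening: 0.659
finger_force: 34.9
```

Emit:
send_rows:
  motion:
    - {"x":0,"y":0,"z":0,"rx":0,"ry":0,"rz":0,"jaw":6}
    - {"x":0,"y":0,"z":0,"rx":0,"ry":0,"rz":0,"jaw":6.5}
    - {"x":0,"y":0,"z":0,"rx":0,"ry":0,"rz":0,"jaw":7.5}
    - {"x":0,"y":0,"z":0,"rx":0,"ry":0,"rz":0,"jaw":8.8}
    - {"x":0,"y":0,"z":0,"rx":0,"ry":0,"rz":0,"jaw":8.8}

```text
clock: 6.9
tool_pos: [0.4485, 0.2098, 0.1141]
eef_rot: [-0.132, 0.991, 0.0, 0.002]
contact_force: [0.5, -0.2, -0.4]
opening: 0.984
finger_force: 0.0
```

Emit:
send_rows:
  motion:
    - {"x":0,"y":0,"z":-1,"rx":0,"ry":0,"rz":0,"jaw":8.8}
    - {"x":0,"y":0,"z":-2,"rx":0,"ry":0,"rz":0,"jaw":8.8}
    - {"x":0,"y":0,"z":-3,"rx":0,"ry":0,"rz":0,"jaw":8.8}
    - {"x":0,"y":0,"z":-2,"rx":0,"ry":0,"rz":0.15,"jaw":8.8}
    - {"x":0,"y":0,"z":0,"rx":0,"ry":0,"rz":0.15,"jaw":8.8}

```text
clock: 7.4
tool_pos: [0.4494, 0.2106, 0.1973]
eef_rot: [0.021, 1.0, 0.003, 0.005]
contact_force: [0.3, -0.5, -1.7]
opening: 0.999
finger_force: 0.0
```

```bash
python3 -c "
from st import *
go(.543,.219,.19,1.526)"
```

```text
t 7.4 p [0.4494 0.2106 0.1973] yawY 87.6 tilt [0.53 0.28] F [ 0.34 -0.52 -1.69] op 0.999 ff 0.0 q7 [-0.35  0.61 -0.29  2.01  0.32  0.55  0.67]
tool cm [-9.31  1.22  0.82] rot [0.005 0.009 0.003]
```

Emit:
send_rows:
  motion:
    - {"x":-2.6,"y":0.3,"z":0,"rx":0.005,"ry":0.009,"rz":0.003,"jaw":8.8}
    - {"x":-3.4,"y":0.5,"z":0,"rx":0,"ry":0,"rz":0,"jaw":8.8}
    - {"x":-2.3,"y":0.3,"z":0,"rx":0,"ry":0,"rz":0,"jaw":8.8}
    - {"x":-1,"y":0.1,"z":0,"rx":0,"ry":0,"rz":0,"jaw":8.8}
    - {"x":0,"y":0,"z":1.5,"rx":0,"ry":0,"rz":0,"jaw":8.8}

```text
clock: 7.9
tool_pos: [0.5437, 0.2188, 0.1807]
eef_rot: [0.02, 1.0, -0.0, -0.0]
contact_force: [0.4, 0.4, -0.3]
opening: 1.001
finger_force: 0.0
```

```bash
python3 -c "
from st import *
go(.543,.219,.115,1.526)"
```

```text
t 7.9 p [0.5437 0.2188 0.1807] yawY 87.7 tilt [-0.01 -0.05] F [ 0.41  0.38 -0.25] op 1.001 ff 0.0 q7 [-0.29  0.74 -0.3   1.75  0.31  0.7   0.78]
tool cm [0.07 0.03 6.57] rot [-0.001 -0.     0.005]
```

Emit:
send_rows:
  motion:
    - {"x":0,"y":0,"z":2,"rx":0,"ry":0,"rz":0.004,"jaw":8.8}
    - {"x":0,"y":0,"z":2.6,"rx":0,"ry":0,"rz":0,"jaw":8.8}
    - {"x":0,"y":0,"z":1.5,"rx":0,"ry":0,"rz":0,"jaw":8.8}
    - {"x":0,"y":0,"z":0.4,"rx":0,"ry":0,"rz":0,"jaw":8.8}
    - {"x":0,"y":0,"z":0,"rx":0,"ry":0,"rz":0,"jaw":8.8}

```text
clock: 8.4
tool_pos: [0.5403, 0.218, 0.114]
eef_rot: [0.021, 1.0, -0.002, -0.003]
contact_force: [0.2, 0.7, 0.7]
opening: 0.999
finger_force: 0.0
```

Emit:
send_rows:
  motion:
    - {"x":0,"y":0,"z":0,"rx":0,"ry":0,"rz":0,"jaw":6.6}
    - {"x":0,"y":0,"z":0,"rx":0,"ry":0,"rz":0,"jaw":6.2}
    - {"x":0,"y":0,"z":0,"rx":0,"ry":0,"rz":0,"jaw":5.8}
    - {"x":0,"y":0,"z":0,"rx":0,"ry":0,"rz":0,"jaw":5.4}
    - {"x":0,"y":0,"z":0,"rx":0,"ry":0,"rz":0,"jaw":3.0}

```text
clock: 8.9
tool_pos: [0.5419, 0.22, 0.115]
eef_rot: [0.02, 1.0, -0.0, -0.001]
contact_force: [-0.8, 3.8, 4.5]
opening: 0.659
finger_force: 34.8
```

Emit:
send_rows:
  motion:
    - {"x":0,"y":0,"z":0,"rx":0,"ry":0,"rz":0,"jaw":3}
    - {"x":0,"y":0,"z":0,"rx":0,"ry":0,"rz":0,"jaw":3}
    - {"x":0,"y":0,"z":0,"rx":0,"ry":0,"rz":0,"jaw":3}
    - {"x":0,"y":0,"z":0,"rx":0,"ry":0,"rz":0,"jaw":3}
    - {"x":0,"y":0,"z":0,"rx":0,"ry":0,"rz":0,"jaw":3}

```text
clock: 9.4
tool_pos: [0.5419, 0.22, 0.115]
eef_rot: [0.02, 1.0, -0.0, -0.001]
contact_force: [-0.7, 3.8, 4.6]
opening: 0.66
finger_force: 34.8
```

```bash
python3 -c "
from st import *
go(.543,.219,.115,1.526)"
```

```text
t 9.4 p [0.5419 0.22   0.115 ] yawY 87.7 tilt [-0.12 -0.01] F [-0.67  3.77  4.59] op 0.66 ff 34.831108041107655 q7 [-0.32  0.83 -0.25  1.79  0.35  0.56  0.74]
tool cm [-0.12 -0.09 -0.  ] rot [-0.    -0.002  0.004]
```

Emit:
send_rows:
  motion:
    - {"x":0,"y":0,"z":-0.7,"rx":0,"ry":0,"rz":0,"jaw":3}
    - {"x":0,"y":0,"z":-1.5,"rx":0,"ry":0,"rz":0,"jaw":3}
    - {"x":0,"y":0,"z":-2,"rx":0,"ry":0,"rz":0,"jaw":3}
    - {"x":0,"y":0,"z":-1.2,"rx":0,"ry":0,"rz":0,"jaw":3}
    - {"x":0,"y":0,"z":0,"rx":0,"ry":0,"rz":0,"jaw":3}

```text
clock: 9.9
tool_pos: [0.5419, 0.2175, 0.1689]
eef_rot: [0.021, 1.0, -0.002, -0.001]
contact_force: [-0.5, 0.0, -6.9]
opening: 0.658
finger_force: 34.8
```

Emit:
send_rows:
  motion:
    - {"x":0,"y":0,"z":0,"rx":0,"ry":0,"rz":0,"jaw":3}
    - {"x":0,"y":0,"z":0,"rx":0,"ry":0,"rz":0,"jaw":3}
    - {"x":0,"y":0,"z":0,"rx":0,"ry":0,"rz":0,"jaw":3}
    - {"x":0,"y":0,"z":0,"rx":0,"ry":0,"rz":0,"jaw":3}
    - {"x":0,"y":0,"z":0,"rx":0,"ry":0,"rz":0,"jaw":3}

```text
clock: 10.4
tool_pos: [0.5412, 0.2182, 0.1677]
eef_rot: [0.021, 1.0, -0.002, -0.002]
contact_force: [0.3, 0.1, -6.1]
opening: 0.655
finger_force: 34.8
```

```bash
python3 -c "
from st import *
avg()
go(.5419,.220,.115,1.53)"
```

```text
Favg [ 0.28 -0.11 -6.16] [-6.07 -6.73 -5.43 -6.41]
t 10.6 p [0.5414 0.2182 0.168 ] yawY 87.6 tilt [-0.25 -0.19] F [ 0.91 -0.1  -6.37] op 0.659 ff 34.77272506803274 q7 [-0.29  0.75 -0.29  1.76  0.32  0.68  0.77]
tool cm [-0.07  0.2   5.3 ] rot [-0.004 -0.004 -0.001]
```

Emit:
send_rows:
  motion:
    - {"x":0,"y":0.2,"z":1.5,"rx":0,"ry":0,"rz":0,"jaw":3}
    - {"x":0,"y":0,"z":2.0,"rx":0,"ry":0,"rz":0,"jaw":3}
    - {"x":0,"y":0,"z":1.0,"rx":0,"ry":0,"rz":0,"jaw":3}
    - {"x":0,"y":0,"z":0.5,"rx":0,"ry":0,"rz":0,"jaw":3}
    - {"x":0,"y":0,"z":0.2,"rx":0,"ry":0,"rz":0,"jaw":3}

```text
clock: 11.1
tool_pos: [0.5413, 0.2201, 0.1158]
eef_rot: [0.021, 1.0, -0.002, -0.002]
contact_force: [0.5, -0.8, -6.0]
opening: 0.659
finger_force: 34.8
```

Emit:
send_rows:
  motion:
    - {"x":0,"y":0,"z":0.1,"rx":0,"ry":0,"rz":0,"jaw":3}
    - {"x":0,"y":0,"z":0.1,"rx":0,"ry":0,"rz":0,"jaw":3}
    - {"x":0,"y":0,"z":0,"rx":0,"ry":0,"rz":0,"jaw":3}
    - {"x":0,"y":0,"z":0,"rx":0,"ry":0,"rz":0,"jaw":3}
    - {"x":0,"y":0,"z":0,"rx":0,"ry":0,"rz":0,"jaw":3}

```text
clock: 11.6
tool_pos: [0.5417, 0.2203, 0.1149]
eef_rot: [0.021, 1.0, -0.001, -0.001]
contact_force: [-1.2, -0.3, 3.5]
opening: 0.653
finger_force: 34.7
```

```bash
python3 -c "
from st import *
go(.5419,.220,.115,1.53)"
```

```text
t 11.6 p [0.5417 0.2203 0.1149] yawY 87.6 tilt [-0.17 -0.15] F [-1.21 -0.26  3.55] op 0.653 ff 34.66219123452902 q7 [-0.32  0.83 -0.25  1.79  0.35  0.57  0.73]
tool cm [-0.02 -0.03 -0.01] rot [-0.003 -0.003 -0.001]
```

Emit:
send_rows:
  motion:
    - {"x":0,"y":0,"z":0,"rx":0,"ry":0,"rz":0,"jaw":6}
    - {"x":0,"y":0,"z":0,"rx":0,"ry":0,"rz":0,"jaw":6.5}
    - {"x":0,"y":0,"z":0,"rx":0,"ry":0,"rz":0,"jaw":7.5}
    - {"x":0,"y":0,"z":0,"rx":0,"ry":0,"rz":0,"jaw":8.8}
    - {"x":0,"y":0,"z":0,"rx":0,"ry":0,"rz":0,"jaw":8.8}

```text
clock: 12.1
tool_pos: [0.5414, 0.2199, 0.114]
eef_rot: [0.021, 1.0, -0.002, -0.002]
contact_force: [0.0, -0.2, 0.1]
opening: 0.981
finger_force: 0.0
```

Emit:
send_rows:
  motion:
    - {"x":0,"y":0,"z":-1,"rx":0,"ry":0,"rz":0,"jaw":8.8}
    - {"x":0,"y":0,"z":-2,"rx":0,"ry":0,"rz":0,"jaw":8.8}
    - {"x":0,"y":0,"z":-3,"rx":0,"ry":0,"rz":0,"jaw":8.8}
    - {"x":0,"y":0,"z":-2,"rx":0,"ry":0,"rz":0.085,"jaw":8.8}
    - {"x":0,"y":0,"z":0,"rx":0,"ry":0,"rz":0.08,"jaw":8.8}

```text
clock: 12.6
tool_pos: [0.5434, 0.2213, 0.1978]
eef_rot: [0.105, 0.994, 0.0, 0.001]
contact_force: [0.4, 0.6, -0.3]
opening: 1.001
finger_force: 0.0
```

```bash
python3 -c "
from st import *
go(.634,.2245,.19,1.361)"
```

```text
t 12.6 p [0.5434 0.2213 0.1978] yawY 77.9 tilt [0.08 0.  ] F [ 0.4   0.63 -0.3 ] op 1.001 ff 0.0 q7 [-0.31  0.71 -0.26  1.74  0.25  0.73  0.65]
tool cm [-8.79  2.21  0.79] rot [ 0.     0.001 -0.001]
```

Emit:
send_rows:
  motion:
    - {"x":-2.2,"y":0.5,"z":0,"rx":0,"ry":0,"rz":0,"jaw":8.8}
    - {"x":-3.2,"y":0.9,"z":0,"rx":0,"ry":0,"rz":0,"jaw":8.8}
    - {"x":-2.4,"y":0.6,"z":0,"rx":0,"ry":0,"rz":0,"jaw":8.8}
    - {"x":-1,"y":0.2,"z":0,"rx":0,"ry":0,"rz":0,"jaw":8.8}
    - {"x":0,"y":0,"z":1.5,"rx":0,"ry":0,"rz":0,"jaw":8.8}

```text
clock: 13.1
tool_pos: [0.6351, 0.2239, 0.1805]
eef_rot: [0.104, 0.995, -0.0, 0.001]
contact_force: [-0.4, -0.3, -0.4]
opening: 0.998
finger_force: 0.0
```

```bash
python3 -c "
from st import *
go(.634,.2245,.115,1.361)"
```

```text
t 13.1 p [0.6351 0.2239 0.1805] yawY 78.0 tilt [ 0.09 -0.05] F [-0.4  -0.29 -0.4 ] op 0.998 ff 0.0 q7 [-0.27  0.84 -0.26  1.47  0.26  0.87  0.74]
tool cm [0.13 0.03 6.55] rot [-0.001  0.002  0.001]
```

Emit:
send_rows:
  motion:
    - {"x":0,"y":0.1,"z":2,"rx":0,"ry":0,"rz":0,"jaw":8.8}
    - {"x":0,"y":0,"z":2.6,"rx":0,"ry":0,"rz":0,"jaw":8.8}
    - {"x":0,"y":0,"z":1.5,"rx":0,"ry":0,"rz":0,"jaw":8.8}
    - {"x":0,"y":0,"z":0.4,"rx":0,"ry":0,"rz":0,"jaw":8.8}
    - {"x":0,"y":0,"z":0,"rx":0,"ry":0,"rz":0,"jaw":8.8}

```text
clock: 13.6
tool_pos: [0.6314, 0.2245, 0.1132]
eef_rot: [0.103, 0.995, -0.002, -0.003]
contact_force: [-0.6, 0.1, 0.7]
opening: 1.003
finger_force: 0.0
```

Emit:
send_rows:
  motion:
    - {"x":0,"y":0,"z":0,"rx":0,"ry":0,"rz":0,"jaw":6.6}
    - {"x":0,"y":0,"z":0,"rx":0,"ry":0,"rz":0,"jaw":6.2}
    - {"x":0,"y":0,"z":0,"rx":0,"ry":0,"rz":0,"jaw":5.8}
    - {"x":0,"y":0,"z":0,"rx":0,"ry":0,"rz":0,"jaw":5.4}
    - {"x":0,"y":0,"z":0,"rx":0,"ry":0,"rz":0,"jaw":3.0}

```text
clock: 14.1
tool_pos: [0.6326, 0.2251, 0.1144]
eef_rot: [0.103, 0.995, -0.001, -0.001]
contact_force: [-0.3, 1.5, 2.7]
opening: 0.657
finger_force: 34.8
```

Emit:
send_rows:
  motion:
    - {"x":0,"y":0,"z":0,"rx":0,"ry":0,"rz":0,"jaw":3}
    - {"x":0,"y":0,"z":0,"rx":0,"ry":0,"rz":0,"jaw":3}
    - {"x":0,"y":0,"z":0,"rx":0,"ry":0,"rz":0,"jaw":3}
    - {"x":0,"y":0,"z":0,"rx":0,"ry":0,"rz":0,"jaw":3}
    - {"x":0,"y":0,"z":0,"rx":0,"ry":0,"rz":0,"jaw":3}

```text
clock: 14.6
tool_pos: [0.6326, 0.2251, 0.1143]
eef_rot: [0.103, 0.995, -0.001, -0.001]
contact_force: [0.4, 1.9, 6.3]
opening: 0.658
finger_force: 34.8
```

```bash
python3 -c "
from st import *
go(.634,.2245,.115,1.361)"
```

```text
t 14.6 p [0.6326 0.2251 0.1143] yawY 78.2 tilt [-0.17 -0.12] F [0.4  1.86 6.26] op 0.658 ff 34.75020255893469 q7 [-0.29  0.92 -0.24  1.51  0.28  0.75  0.72]
tool cm [-0.15 -0.03 -0.07] rot [-0.003 -0.002  0.003]
```

Emit:
send_rows:
  motion:
    - {"x":0,"y":0,"z":-0.7,"rx":0,"ry":0,"rz":0,"jaw":3}
    - {"x":0,"y":0,"z":-1.5,"rx":0,"ry":0,"rz":0,"jaw":3}
    - {"x":0,"y":0,"z":-2,"rx":0,"ry":0,"rz":0,"jaw":3}
    - {"x":0,"y":0,"z":-1.2,"rx":0,"ry":0,"rz":0,"jaw":3}
    - {"x":0,"y":0,"z":0,"rx":0,"ry":0,"rz":0,"jaw":3}

```text
clock: 15.1
tool_pos: [0.6335, 0.225, 0.1699]
eef_rot: [0.103, 0.995, -0.001, -0.0]
contact_force: [-0.2, 0.4, -1.6]
opening: 0.656
finger_force: 34.8
```

Emit:
send_rows:
  motion:
    - {"x":0,"y":0,"z":0,"rx":0,"ry":0,"rz":0,"jaw":3}
    - {"x":0,"y":0,"z":0,"rx":0,"ry":0,"rz":0,"jaw":3}
    - {"x":0,"y":0,"z":0,"rx":0,"ry":0,"rz":0,"jaw":3}
    - {"x":0,"y":0,"z":0,"rx":0,"ry":0,"rz":0,"jaw":3}
    - {"x":0,"y":0,"z":0,"rx":0,"ry":0,"rz":0,"jaw":3}

```text
clock: 15.6
tool_pos: [0.6321, 0.2246, 0.1672]
eef_rot: [0.103, 0.995, -0.002, -0.002]
contact_force: [-0.3, -0.2, -2.0]
opening: 0.654
finger_force: 34.8
```

```bash
python3 -c "
from st import *
avg()
go(.6326,.2251,.1143,1.365)"
```

```text
Favg [-0.1   0.14 -2.06] [-2.02 -2.15 -1.78 -2.3 ]
t 15.8 p [0.6323 0.2246 0.1675] yawY 78.2 tilt [-0.26 -0.19] F [ 0.12  0.64 -1.6 ] op 0.653 ff 34.77375201880932 q7 [-0.28  0.85 -0.26  1.48  0.26  0.85  0.74]
tool cm [-0.04  0.07  5.32] rot [-0.004 -0.004 -0.001]
```

Far box is light (2 N), so the middle one (6.2 N) is heavy. Set the far one back.

Emit:
send_rows:
  motion:
    - {"x":0,"y":0.05,"z":1.5,"rx":0,"ry":0,"rz":0,"jaw":3}
    - {"x":0,"y":0,"z":2.0,"rx":0,"ry":0,"rz":0,"jaw":3}
    - {"x":0,"y":0,"z":1.0,"rx":0,"ry":0,"rz":0,"jaw":3}
    - {"x":0,"y":0,"z":0.5,"rx":0,"ry":0,"rz":0,"jaw":3}
    - {"x":0,"y":0,"z":0.2,"rx":0,"ry":0,"rz":0,"jaw":3}

```text
clock: 16.3
tool_pos: [0.632, 0.2249, 0.1148]
eef_rot: [0.103, 0.995, -0.002, -0.002]
contact_force: [-0.7, -0.8, -3.1]
opening: 0.655
finger_force: 34.8
```

Emit:
send_rows:
  motion:
    - {"x":0,"y":0,"z":0.1,"rx":0,"ry":0,"rz":0,"jaw":3}
    - {"x":0,"y":0,"z":0.1,"rx":0,"ry":0,"rz":0,"jaw":3}
    - {"x":0,"y":0,"z":0.05,"rx":0,"ry":0,"rz":0,"jaw":3}
    - {"x":0,"y":0,"z":0,"rx":0,"ry":0,"rz":0,"jaw":3}
    - {"x":0,"y":0,"z":0,"rx":0,"ry":0,"rz":0,"jaw":3}

```text
clock: 16.8
tool_pos: [0.6329, 0.2253, 0.1143]
eef_rot: [0.103, 0.995, -0.001, -0.001]
contact_force: [-1.6, 0.3, 4.9]
opening: 0.659
finger_force: 34.7
```

```bash
python3 -c "
from st import *
go(.6326,.2251,.1143,1.365)"
```

```text
t 16.8 p [0.6329 0.2253 0.1143] yawY 78.1 tilt [-0.14 -0.15] F [-1.64  0.26  4.86] op 0.659 ff 34.675687216222286 q7 [-0.29  0.92 -0.24  1.51  0.28  0.75  0.72]
tool cm [ 0.02 -0.02  0.  ] rot [-0.003 -0.002 -0.001]
```

Emit:
send_rows:
  motion:
    - {"x":0,"y":0,"z":0,"rx":0,"ry":0,"rz":0,"jaw":6}
    - {"x":0,"y":0,"z":0,"rx":0,"ry":0,"rz":0,"jaw":6.5}
    - {"x":0,"y":0,"z":0,"rx":0,"ry":0,"rz":0,"jaw":7.5}
    - {"x":0,"y":0,"z":0,"rx":0,"ry":0,"rz":0,"jaw":8.8}
    - {"x":0,"y":0,"z":0,"rx":0,"ry":0,"rz":0,"jaw":8.8}

```text
clock: 17.3
tool_pos: [0.6321, 0.2248, 0.1129]
eef_rot: [0.103, 0.995, -0.002, -0.002]
contact_force: [-0.3, -0.3, 0.0]
opening: 0.982
finger_force: 0.0
```

Emit:
send_rows:
  motion:
    - {"x":0,"y":0,"z":-1,"rx":0,"ry":0,"rz":0,"jaw":8.8}
    - {"x":0,"y":0,"z":-2,"rx":0,"ry":0,"rz":0,"jaw":8.8}
    - {"x":0,"y":0,"z":-3,"rx":0,"ry":0,"rz":0,"jaw":8.8}
    - {"x":0,"y":0,"z":-2,"rx":0,"ry":0,"rz":-0.085,"jaw":8.8}
    - {"x":0,"y":0,"z":0,"rx":0,"ry":0,"rz":-0.08,"jaw":8.8}

```text
clock: 17.8
tool_pos: [0.6347, 0.2263, 0.1976]
eef_rot: [0.019, 1.0, -0.0, 0.001]
contact_force: [0.2, 1.5, 0.4]
opening: 0.996
finger_force: 0.0
```

```bash
python3 -c "
from st import *
go(.542,.2203,.19,1.53)"
```

```text
t 17.8 p [0.6347 0.2263 0.1976] yawY 87.8 tilt [ 0.14 -0.03] F [0.23 1.54 0.37] op 0.996 ff 0.0 q7 [-0.25  0.82 -0.31  1.45  0.29  0.91  0.88]
tool cm [ 9.24 -0.96  0.74] rot [-0.     0.002  0.002]
```

Emit:
send_rows:
  motion:
    - {"x":2.2,"y":-0.2,"z":0,"rx":0,"ry":0,"rz":0,"jaw":8.8}
    - {"x":3.3,"y":-0.4,"z":0,"rx":0,"ry":0,"rz":0,"jaw":8.8}
    - {"x":2.6,"y":-0.3,"z":0,"rx":0,"ry":0,"rz":0,"jaw":8.8}
    - {"x":1.1,"y":-0.1,"z":0,"rx":0,"ry":0,"rz":0,"jaw":8.8}
    - {"x":0,"y":0,"z":1.5,"rx":0,"ry":0,"rz":0,"jaw":8.8}

```text
clock: 18.3
tool_pos: [0.5396, 0.22, 0.181]
eef_rot: [0.02, 1.0, -0.001, -0.001]
contact_force: [1.4, -0.4, -0.2]
opening: 1.0
finger_force: 0.0
```

```bash
python3 -c "
from st import *
go(.542,.2203,.115,1.53)"
```

```text
t 18.3 p [0.5396 0.22   0.181 ] yawY 87.7 tilt [-0.08 -0.09] F [ 1.4  -0.37 -0.22] op 1.0 ff 0.0 q7 [-0.29  0.73 -0.3   1.76  0.31  0.7   0.77]
tool cm [-0.25  0.05  6.6 ] rot [-0.002 -0.001  0.001]
```

Emit:
send_rows:
  motion:
    - {"x":-0.4,"y":0.1,"z":2,"rx":0,"ry":0,"rz":0,"jaw":8.8}
    - {"x":0,"y":0,"z":2.6,"rx":0,"ry":0,"rz":0,"jaw":8.8}
    - {"x":0,"y":0,"z":1.5,"rx":0,"ry":0,"rz":0,"jaw":8.8}
    - {"x":0,"y":0,"z":0.4,"rx":0,"ry":0,"rz":0,"jaw":8.8}
    - {"x":0,"y":0,"z":0,"rx":0,"ry":0,"rz":0,"jaw":8.8}

```text
clock: 18.8
tool_pos: [0.5439, 0.2197, 0.1137]
eef_rot: [0.021, 1.0, -0.002, -0.002]
contact_force: [-0.8, -0.1, -0.3]
opening: 0.998
finger_force: 0.0
```

Emit:
send_rows:
  motion:
    - {"x":0,"y":0,"z":0,"rx":0,"ry":0,"rz":0,"jaw":6.6}
    - {"x":0,"y":0,"z":0,"rx":0,"ry":0,"rz":0,"jaw":6.2}
    - {"x":0,"y":0,"z":0,"rx":0,"ry":0,"rz":0,"jaw":5.8}
    - {"x":0,"y":0,"z":0,"rx":0,"ry":0,"rz":0,"jaw":5.4}
    - {"x":0,"y":0,"z":0,"rx":0,"ry":0,"rz":0,"jaw":3.0}
  grip_force: 45

```text
clock: 19.3
tool_pos: [0.5445, 0.2211, 0.1143]
eef_rot: [0.021, 1.0, -0.0, -0.001]
contact_force: [0.2, 2.6, 4.0]
opening: 0.656
finger_force: 44.9
```

Emit:
send_rows:
  motion:
    - {"x":0,"y":0,"z":0,"rx":0,"ry":0,"rz":0,"jaw":3}
    - {"x":0,"y":0,"z":0,"rx":0,"ry":0,"rz":0,"jaw":3}
    - {"x":0,"y":0,"z":-0.5,"rx":0,"ry":0,"rz":0,"jaw":3}
    - {"x":0,"y":0,"z":-1.5,"rx":0,"ry":0,"rz":0,"jaw":3}
    - {"x":0,"y":0,"z":-2.5,"rx":0,"ry":0,"rz":0,"jaw":3}

```text
clock: 19.8
tool_pos: [0.5415, 0.217, 0.1562]
eef_rot: [0.021, 1.0, -0.005, -0.006]
contact_force: [0.8, 0.3, -6.6]
opening: 0.653
finger_force: 44.9
```

Emit:
send_rows:
  motion:
    - {"x":0,"y":0,"z":-3,"rx":0,"ry":0,"rz":0,"jaw":3}
    - {"x":0,"y":0,"z":-3,"rx":0,"ry":0,"rz":0,"jaw":3}
    - {"x":0,"y":0,"z":-3,"rx":0,"ry":0,"rz":0,"jaw":3}
    - {"x":0,"y":0,"z":-3,"rx":0,"ry":0,"rz":0,"jaw":3}
    - {"x":0,"y":0,"z":-2,"rx":0,"ry":0,"rz":0,"jaw":3}

```text
clock: 20.3
tool_pos: [0.544, 0.2186, 0.2991]
eef_rot: [0.021, 1.0, -0.003, -0.003]
contact_force: [-0.1, 0.4, -6.6]
opening: 0.657
finger_force: 44.9
```

```bash
python3 -c "
from st import *
go(.5356,-.2353,.30,np.radians(87.6))
go(.5356,-.2353,.30,np.radians(117.6))"
```

```text
t 20.3 p [0.544  0.2186 0.2991] yawY 87.6 tilt [-0.35 -0.33] F [-0.12  0.35 -6.56] op 0.657 ff 44.874827149906196 q7 [-0.26  0.6  -0.35  1.61  0.24  0.98  0.84]
tool cm [ -1.1  -45.39   0.18] rot [-0.006 -0.006 -0.001]
t 20.3 p [0.544  0.2186 0.2991] yawY 87.6 tilt [-0.35 -0.33] F [-0.12  0.35 -6.56] op 0.657 ff 44.874827149906196 q7 [-0.26  0.6  -0.35  1.61  0.24  0.98  0.84]
tool cm [ -1.1  -45.39   0.18] rot [-0.004 -0.007 -0.524]
```

Emit:
send_rows:
  motion:
    - {"x":0,"y":-1.5,"z":0,"rx":-0.006,"ry":-0.006,"rz":0,"jaw":3}
    - {"x":-0.2,"y":-3,"z":0,"rx":0,"ry":0,"rz":0,"jaw":3}
    - {"x":-0.2,"y":-3.5,"z":0,"rx":0,"ry":0,"rz":0,"jaw":3}
    - {"x":-0.2,"y":-3.5,"z":0,"rx":0,"ry":0,"rz":0,"jaw":3}
    - {"x":-0.2,"y":-3.5,"z":0,"rx":0,"ry":0,"rz":0,"jaw":3}

```text
clock: 20.8
tool_pos: [0.5439, 0.0657, 0.2956]
eef_rot: [0.022, 1.0, -0.0, -0.002]
contact_force: [0.9, 0.9, -6.7]
opening: 0.655
finger_force: 44.9
```

Emit:
send_rows:
  motion:
    - {"x":0,"y":-3.5,"z":0,"rx":0,"ry":0,"rz":0,"jaw":3}
    - {"x":0,"y":-3.5,"z":0,"rx":0,"ry":0,"rz":0,"jaw":3}
    - {"x":0,"y":-3.5,"z":0,"rx":0,"ry":0,"rz":0,"jaw":3}
    - {"x":0,"y":-3.5,"z":0,"rx":0,"ry":0,"rz":0,"jaw":3}
    - {"x":0,"y":-3.5,"z":0,"rx":0,"ry":0,"rz":0,"jaw":3}

```text
clock: 21.3
tool_pos: [0.5357, -0.1083, 0.2952]
eef_rot: [0.022, 1.0, 0.001, -0.002]
contact_force: [0.5, 0.1, -7.2]
opening: 0.65
finger_force: 44.9
```

Emit:
send_rows:
  motion:
    - {"x":0,"y":-3.5,"z":0,"rx":0,"ry":0,"rz":0,"jaw":3}
    - {"x":0,"y":-3.5,"z":0,"rx":0,"ry":0,"rz":0,"jaw":3}
    - {"x":0,"y":-3,"z":0,"rx":0,"ry":0,"rz":0,"jaw":3}
    - {"x":0,"y":-2,"z":0,"rx":0,"ry":0,"rz":0,"jaw":3}
    - {"x":0,"y":-0.9,"z":0,"rx":0,"ry":0,"rz":0,"jaw":3}

```text
clock: 21.8
tool_pos: [0.5298, -0.2381, 0.2946]
eef_rot: [0.024, 1.0, 0.001, -0.003]
contact_force: [-1.0, 0.5, -6.0]
opening: 0.656
finger_force: 44.9
```

Emit:
send_rows:
  motion:
    - {"x":0,"y":0,"z":0,"rx":0,"ry":0,"rz":-0.1,"jaw":3}
    - {"x":0,"y":0,"z":0,"rx":0,"ry":0,"rz":-0.12,"jaw":3}
    - {"x":0,"y":0,"z":0,"rx":0,"ry":0,"rz":-0.12,"jaw":3}
    - {"x":0,"y":0,"z":0,"rx":0,"ry":0,"rz":-0.12,"jaw":3}
    - {"x":0,"y":0,"z":0,"rx":0,"ry":0,"rz":-0.06,"jaw":3}

```text
clock: 22.3
tool_pos: [0.5318, -0.2332, 0.2957]
eef_rot: [-0.239, 0.971, 0.002, -0.001]
contact_force: [-0.1, 0.0, -6.0]
opening: 0.651
finger_force: 44.9
```

```bash
python3 -c "
from st import *
go(.5365,-.2353,.118,np.radians(117.6))"
```

```text
t 22.3 p [ 0.5318 -0.2332  0.2957] yawY 117.7 tilt [-0.13  0.21] F [-0.06  0.04 -5.98] op 0.651 ff 44.87145873717964 q7 [ 0.64  0.61 -0.52  1.63  0.34  0.99  2.06]
tool cm [-0.32 -0.48 17.77] rot [ 0.004 -0.     0.001]
```

Emit:
send_rows:
  motion:
    - {"x":-0.3,"y":-0.4,"z":2,"rx":0.004,"ry":0,"rz":0,"jaw":3}
    - {"x":0,"y":0,"z":3,"rx":0,"ry":0,"rz":0,"jaw":3}
    - {"x":0,"y":0,"z":3,"rx":0,"ry":0,"rz":0,"jaw":3}
    - {"x":0,"y":0,"z":2.5,"rx":0,"ry":0,"rz":0,"jaw":3}
    - {"x":0,"y":0,"z":1,"rx":0,"ry":0,"rz":0,"jaw":3}

```text
clock: 22.8
tool_pos: [0.5352, -0.235, 0.1788]
eef_rot: [-0.237, 0.971, 0.001, -0.002]
contact_force: [0.3, -0.9, -6.7]
opening: 0.655
finger_force: 44.9
```

```bash
python3 -c "
from st import *
import cv2
go(.5365,-.2353,.118,np.radians(117.6))
d=snapshot('side')['img'];w=snapshot('wrist')['img']
a=cv2.resize(d[180:400,150:400,::-1],None,fx=1.6,fy=1.6);b=cv2.resize(w[:,:,::-1],(400,300))
cv2.imwrite('pics/p1.png',np.hstack([cv2.copyMakeBorder(i,0,360-i.shape[0],0,0,0) for i in (a,b)]))"
```

```text
t 22.8 p [ 0.5352 -0.235   0.1788] yawY 117.5 tilt [-0.24  0.07] F [ 0.31 -0.88 -6.67] op 0.655 ff 44.87331473152153 q7 [ 0.59  0.76 -0.44  1.75  0.45  0.74  1.96]
tool cm [-0.12 -0.1   6.08] rot [ 0.003 -0.003 -0.003]
```

View pics/p1.png

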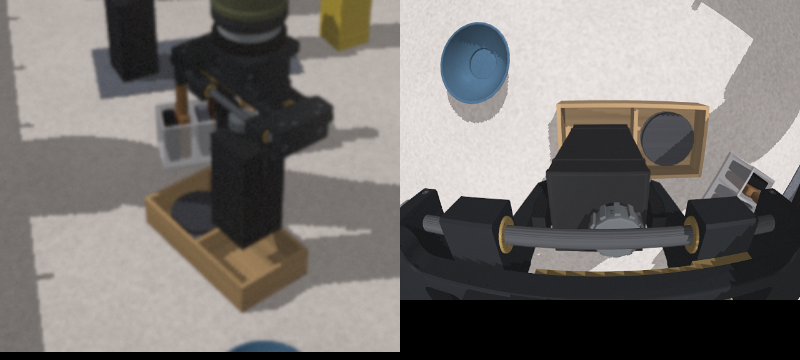

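Emit:
send_rows:
  motion:
    - {"x":-0.1,"y":0,"z":1.5,"rx":0,"ry":0,"rz":0,"jaw":3}
    - {"x":0,"y":0,"z":2,"rx":0,"ry":0,"rz":0,"jaw":3}
    - {"x":0,"y":0,"z":1.4,"rx":0,"ry":0,"rz":0,"jaw":3}
    - {"x":0,"y":0,"z":0.7,"rx":0,"ry":0,"rz":0,"jaw":3}
    - {"x":0,"y":0,"z":0.2,"rx":0,"ry":0,"rz":0,"jaw":3}

```text
clock: 23.4
tool_pos: [0.5396, -0.2355, 0.1243]
eef_rot: [-0.237, 0.972, -0.001, 0.001]
contact_force: [-1.1, -0.0, -4.7]
opening: 0.653
finger_force: 44.9
```

```bash
python3 -c "
from st import *
avg(3)
go(.5365,-.2353,.1163,np.radians(117.6))"
```

```text
Favg [ 0.07  0.03 -5.16] [-4.72 -5.55 -5.22]
t 23.55 p [ 0.5403 -0.2356  0.1252] yawY 117.4 tilt [ 0.29 -0.08] F [ 0.25  0.26 -5.93] op 0.653 ff 44.871101516182534 q7 [ 0.56  0.83 -0.39  1.78  0.5   0.63  1.92]
tool cm [0.33 0.21 0.88] rot [-0.004  0.004 -0.004]
```

Emit:
send_rows:
  motion:
    - {"x":0.3,"y":0.2,"z":0.3,"rx":-0.002,"ry":0.004,"rz":0,"jaw":3}
    - {"x":0,"y":0,"z":0.3,"rx":0,"ry":0,"rz":0,"jaw":3}
    - {"x":0,"y":0,"z":0.2,"rx":0,"ry":0,"rz":0,"jaw":3}
    - {"x":0,"y":0,"z":0.1,"rx":0,"ry":0,"rz":0,"jaw":3}
    - {"x":0,"y":0,"z":0,"rx":0,"ry":0,"rz":0,"jaw":3}

```text
clock: 24.05
tool_pos: [0.5362, -0.235, 0.1163]
eef_rot: [-0.237, 0.972, -0.001, -0.0]
contact_force: [-3.1, 0.3, 4.3]
opening: 0.656
finger_force: 44.9
```

```bash
python3 -c "
from st import *
avg(3)
go(.5365,-.2353,.1163,np.radians(117.6))"
```

```text
Favg [-3.25  0.98  5.53] [4.28 5.31 7.01]
t 24.2 p [ 0.5363 -0.235   0.1163] yawY 117.4 tilt [-0.02 -0.09] F [-2.99  1.07  6.86] op 0.656 ff 44.86169747833628 q7 [ 0.55  0.84 -0.38  1.79  0.51  0.61  1.91]
tool cm [-0.01 -0.04  0.  ] rot [-0.001 -0.001 -0.003]
```

Down on the bay floor. Release, rise and look.

Emit:
send_rows:
  motion:
    - {"x":0,"y":0,"z":0,"rx":0,"ry":0,"rz":0,"jaw":6}
    - {"x":0,"y":0,"z":0,"rx":0,"ry":0,"rz":0,"jaw":6.5}
    - {"x":0,"y":0,"z":0,"rx":0,"ry":0,"rz":0,"jaw":7.5}
    - {"x":0,"y":0,"z":0,"rx":0,"ry":0,"rz":0,"jaw":8.8}
    - {"x":0,"y":0,"z":0,"rx":0,"ry":0,"rz":0,"jaw":8.8}

```text
clock: 24.7
tool_pos: [0.5365, -0.2353, 0.1155]
eef_rot: [-0.237, 0.972, -0.001, -0.0]
contact_force: [0.2, 0.2, -0.2]
opening: 0.982
finger_force: 0.0
```

Emit:
send_rows:
  motion:
    - {"x":0,"y":0,"z":-1,"rx":0,"ry":0,"rz":0,"jaw":8.8}
    - {"x":0,"y":0,"z":-2,"rx":0,"ry":0,"rz":0,"jaw":8.8}
    - {"x":0,"y":0,"z":-3,"rx":0,"ry":0,"rz":0,"jaw":8.8}
    - {"x":0,"y":0,"z":-4,"rx":0,"ry":0,"rz":0,"jaw":8.8}
    - {"x":0,"y":0,"z":-4,"rx":0,"ry":0,"rz":0,"jaw":8.8}

```text
clock: 25.2
tool_pos: [0.536, -0.2348, 0.2574]
eef_rot: [-0.237, 0.972, -0.0, -0.001]
contact_force: [-0.5, 0.2, -1.1]
opening: 0.999
finger_force: 0.0
```

Emit:
send_rows:
  motion:
    - {"x":2,"y":0,"z":-3,"rx":0,"ry":0,"rz":0,"jaw":8.8}
    - {"x":3,"y":0,"z":-2,"rx":0,"ry":0,"rz":0,"jaw":8.8}
    - {"x":3,"y":0,"z":-1,"rx":0,"ry":0,"rz":0,"jaw":8.8}
    - {"x":2,"y":0,"z":0,"rx":0,"ry":0,"rz":0,"jaw":8.8}
    - {"x":0,"y":0,"z":0,"rx":0,"ry":0,"rz":0,"jaw":8.8}

```text
clock: 25.7
tool_pos: [0.4449, -0.283, 0.3165]
eef_rot: [-0.235, 0.972, -0.001, -0.001]
contact_force: [-0.9, -0.6, -0.0]
opening: 1.0
finger_force: 0.0
```

```bash
python3 -c "
from st import *
import cv2,pickle
st()
d=snapshot('side');t=snapshot('top');pickle.dump(d,open('side2.pkl','wb'));pickle.dump(t,open('top2.pkl','wb'))
cv2.imwrite('pics/p2.png',np.hstack([cv2.resize(i[:,:,::-1],(400,300)) for i in(d['img'],t['img'])]))"
python3 - <<'E'
from fit import *
s=pickle.load(open('side2.pkl','rb'));o=pickle.load(open('side.pkl','rb'))
for n,b,p0 in(('near',(232,200),[.447,.205]),('far',(310,195),[.634,.2245])):
    A=hull(o,b,56)[0];B=hull(s,b,56)[0];print(n,(A!=B).sum()/A.sum())
E
```

```text
t 25.7 p [ 0.4449 -0.283   0.3165] yawY 117.1 tilt [-0.12 -0.2 ] F [-0.93 -0.62 -0.03] op 1.0 ff 0.0 q7 [ 0.82  0.51 -0.54  1.76  0.32  0.96  2.19]
near 16.082181090361555
far 19.539327203655784
```

View pics/p2.png

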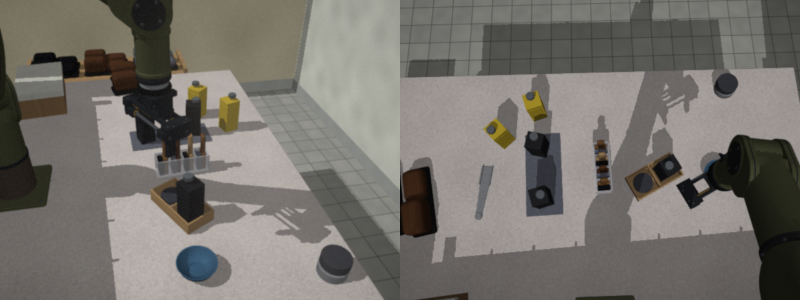

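Run:
```python
from fit import *
t=pickle.load(open('top2.pkl','rb'))
for n,a,p0 in(('near',(215,322),[.447,.205,.26]),('far',(225,240),[.634,.2245,-.2])):
    m,_=hull(t,a,52)
    f=lambda p:(m!=model(t,p)).sum()/m.sum()
    r=minimize(f,p0,method='Nelder-Mead',options=dict(initial_simplex=[p0,np.add(p0,[.008,0,0]),np.add(p0,[0,.008,0]),np.add(p0,[0,0,.2])],maxfev=60));print(n,m.sum()/K**2,r.x.round(4),r.fun)
d=cv2.absdiff(t['img'],pickle.load(open('top.pkl','rb'))['img'])
for n,(x0,y0,x1,y1) in dict(rack=(308,222,342,310),shoehorn=(118,260,152,352)).items():print(n,(d[y0:y1,x0:x1].max(2)>40).sum())
```

```text
near 1193.28125 [0.446  0.2088 0.276 ] 0.034935183972764176
far 1270.75 [ 0.6337  0.2243 -0.2374] 0.043785658075939406
rack 232
shoehorn 0
```

```bash
python3 -c "
from plant import *
print(finish_job())"
```

```text
the job is handed in; nothing more can be done
None
```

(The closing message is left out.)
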